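# Snap the pipe clamp shut with the pliers

## Robot

A 6-joint arm with a two-finger parallel gripper is mounted at the origin on a cart in front of the work surface, level with it; the furniture and walls round the work are solid. World frame = base frame: x ahead of the robot, y to its left, z up, the work surface at z = 0. Lengths are in mm, angles in degrees, forces in N, time in s.
With the tool pointing down it reaches from about 300 to 850 mm from the base axis. Payload 4.2 kg.
Tool frame: the origin (TCP) lies at the centre of the arm's flange, where the gripper is bolted on; the fingertips stand 191 mm ahead of it and the grasp point (between the pads) lies 172 mm ahead of it; y points along the fingers, x is the direction in which the jaws open and shut, and the axes are right-handed (so a half turn about y gives the same grasp; the last joint's range is limited). The gripper opens to 91 mm and grips with 3 to 60 N. Pads are 32 mm wide; open, the fingers measure 118 mm over their backs; the gripper's body (76 mm by 178 mm) begins 60 mm behind the grasp point.
Start: joints at [-77.292, 18.312, 89.639, -0, 72.044, -1.146], TCP at [137.682, -558.271, 404.776] pointing down, gripper open.
Joint ranges: [-177.97, 177.97], [-48.28, 115.42], [12.27, 149.76], [-77.06, 257.06], [2.81, 150.46], [-146.56, 146.56]. Speed limits (degrees/s): [147.25, 147.25, 180, 180, 180, 180].

## Interface

Orientations are given as [roll, pitch, yaw] about the fixed x, y, z axes, in that order (R = Rz(yaw) Ry(pitch) Rx(roll)).
In Python, from workcell import env gives the robot as it stands.
- The arm moves only by the tool carry_out, never from a script. Its argument "increments" is a list of rows, each a list of 3 entries, a list of its own where there are three numbers: the turn, a rotation vector about the tool's x, y, z in rad, then the shift along the tool's x, y, z in mm, then the closure, from 0 (fully open) to 1 (shut). In form: [[[wx, wy, wz], [dx, dy, dz], claw], ...]. A call has 1 to 10 rows; each row is the pose to reach, as a shift and turn from the pose commanded when the call began, along the tool's axes at that moment; what a row does not reach only later rows make up. A row lasts 1/12 s, in which the tool goes at most 41.7 mm and 7.16 degrees, less where a joint would pass 70% of its speed; a pose out of reach is approached as far as the arm can. A call with a gripper value outside its range is refused whole. The fingers move at their own pace and stop on an object; "force" is the grip in N (left out, the last holds). Time passes only in rows, so rows that repeat a pose let the fingers close. It gives the time, the measured TCP pose, the force and the opening at its end, in the units of the state.
- env.state(): the state, without advancing time (a new reading comes with each control period).
- env.grab_frame(name): name is "side" or "top" or "wrist"; returns a dict with "frame" (420x560x3 uint8, blue, green, red), "z_map" (420x560 float32, mm along the optical axis (not along the pixel's ray), 0 where there is no reading), "camera_matrix" (3x3 intrinsics, pixels), "rvec" (rotation vector, rad) and "tvec" (3), from world to camera coordinates, as OpenCV has them; the wrist camera has in their place "hand_eye" (4x4, takes a point from camera to tool coordinates, whose origin is the TCP and whose axes are the tool frame's). Camera axes: x right, y down, z forward; pixel columns grow to the right and rows downward; lengths in mm; the calibration is good to about 2 mm. A picture is of the moment at which its call begins: read the wrist's pose just before it.
- env.job_done(): hands the job in, once; it reports no verdict.
The state is a dict: "time_s": time; "qpos": joint angles; "qvel": joint speeds; "effort": joint torques, N m; "ee_pos": TCP position; "ee_rot": TCP orientation; "force": force on the tool from outside, world axes, zero at the start; "torque": the same for the moment, N m; "gripper_width": finger opening in mm.
Only numpy, scipy, OpenCV 4.12 (cv2) and the standard library are available. Lean on these libraries where they do the work, as an engineer would, in place of code of your own. Each camera call takes 0.05 s, during which the arm holds its last target. There are 200 camera calls.

## Task

Take the spring-opened pliers from their rest, bring their two jaws either side of the two ears of the plastic clamp on the standpipe, and squeeze the pliers until the clamp clicks shut. Squeeze gently and stop at the click, because the plastic cracks if it is pressed much harder, and touch the clamp and its pipe only with the pliers. Then lay the pliers back flat on their rest, let go, and leave the other things where they are.

Things in the scene. Friction and masses are not known exactly. Their poses are not given: they have to be found in the camera images.
- stand: Fixed steel standpipe: 90x90x10 mm foot plate, upright 24 mm pipe, 106 mm high, with the white clamp at mid-height 58 mm above the worktop. Origin under the middle of the foot. The whole clamp can swivel about the pipe against light friction (2 N), so it centres itself between the jaws. The plastic cracks if the jaws press with more than 22 N on each ear.
- collar: Fixed half of the white plastic snap clamp round the pipe, 16 mm high, 41 mm across. Origin on the pipe axis at the clamp's mid-height, z up. Two ears, 5 mm thick and 16 mm high, stick out side by side along its own -x (roughly towards the robot), 19 to 41 mm from the pipe axis; the fixed ear is on its -y side, outer face at y = -6 mm.
- clip (a joint): Angle of the moving half of the clamp (its ear on the collar's +y side; upright hinge behind the pipe). 0 = open (ears 18 mm over their outsides where pressed), 0.12 rad = shut (12 mm). Over-centre: it resists with up to about 14 N at the ears; past about 0.10 rad it clicks shut by itself and stays shut; released earlier it springs open.
- clip_ear (a point): Middle of the outer face of the moving ear: where a jaw should press, 30 mm from the pipe axis.
- collar_ear (a point): Middle of the outer face of the fixed ear: where the other jaw should press, 30 mm from the pipe axis.
- pliers: Loose pliers, about 0.14 kg, 137 mm long, 14 to 18 mm thick, lying flat: steel jaws, two black handles. Origin on the underside at the pivot pin, z up. When open the jaws point along its +x. It is the frame of the lever with the +y jaw and the -y handle: closed by an angle q, the tool's middle line lies q/2 from its x towards +y. A spring pushes the handles apart, 12 N open, 15 N closed.
- pliers_b (a joint): Angle by which the pliers are closed: 0 = open (handles 68 mm over their outsides, jaw gap 30 to 38 mm), at most 0.72 rad. Each 0.1 rad brings the handles 5.8 mm and the jaws 4.2 mm closer. 1 N at the ears takes 0.72 N at the handles, on top of the spring. At the click that is 22 to 27 N in all. The unknown anvil setting (see jaw_a) shifts the opening at which it clicks: feel or watch for it.
- jaw_a (a point): Centre of the round upright pressing bar (8 mm diameter, 18 mm high) of the jaw with the adjusting screw when screwed right back; 42 mm ahead of the pivot, 8 mm above the underside. The bar really stands 0 to 8 mm nearer to the other jaw.
- jaw_b (a point): Centre of the round upright pressing bar (8 mm diameter, 18 mm high) of the plain jaw, 42 mm ahead of the pivot, 8 mm above the underside.
- handle_a (a point): Outer face of the handle that belongs to jaw_a, 58 mm behind the pivot, at mid-height (8 mm above the underside). The flat handle is 18 mm high, 8 mm thick and runs from 30 to 85 mm behind the pivot, with a 2 mm finger guard at either end (clear length 40 mm).
- handle_b (a point): The same point on the outer face of the other handle.
- rest: Fixed low grey tool rest on which the pliers lie: a block 62 mm long and 72 mm wide with a rubber top 25 mm above the worktop, on a foot 110x72x6 mm. Origin on the worktop; the block reaches from 37 mm behind the origin to 25 mm ahead of it along its x, so the handles stick out over the back.
- rest_top (a point): Point on the top face of the rest, right above its origin: the pliers' pivot belongs here, within about 25 mm, the pliers pointing along the rest's x.
- bottle: Bystander: brown reagent bottle, 44 mm wide, 90 mm high. Origin under it.
- beaker: Bystander: small white beaker, 51 mm wide, 52 mm high. Origin under it.
- tape: Bystander: masking tape roll, 66 mm wide, 18 mm high. Origin under it.
- cuvettes: Bystander: small lidded box, 54x80x34 mm. Origin under it.

How it is judged (in metres and radians):
On the way, in this order (a step that is already met when the one before it is completed fails the run):
1. the pliers are lifted off the rest (z of pliers in the frame of rest above 0.04 m and value of joint clip below 0.08 rad), for 0.1 s.
2. the clamp is shut, past its click, with the jaws at its ears (value of joint clip above 0.11 rad and distance between jaw_b and collar below 0.06 m), for 0.1 s.
At the end, for the whole second after the job is handed in: The clamp is shut past its click (clip above 0.11 rad); the pliers lie open (pliers_b under 0.1 rad), flat (tilt under 0.15 rad) and still on the rest, pivot within 30 mm of rest_top in plan and their underside within 6 mm of its height, pointing within 0.4 rad along the rest (value of joint clip above 0.11 rad and horizontal distance between pliers and rest_top below 0.03 m and z of pliers in the frame of rest_top between -0.006 and 0.006 m and angle between the x axis of pliers and the x axis of rest, either way round below 0.4 rad and angle between pliers's own z axis and vertical below 0.15 rad and linear speed of pliers below 0.02 m/s and value of joint pliers_b below 0.1 rad); the robot touches nothing.
It fails at once if the pliers press the clamp and standpipe with contact forces that add up to more than 44 N (22 N on each ear) (contact force between pliers and stand above 44 N).
It fails at once if the fingers or the arm touch the standpipe or its clamp (contact force between any of the fingers, the arm and stand above 1 N).
It fails at once if a bystander is moved by more than 30 mm (distance of any of bottle, beaker, tape, cuvettes from where it was at the start of the episode above 0.03 m).
It also fails if it takes over 64 s, if anything falls off the work surface, if the arm or the gripper's body presses on something with over 40 N, if the wrist force passes 120 N, or if a joint passes its speed limit or range.

## Working session

There is one attempt and no reset: what is moved stays moved. The work goes in short steps, Python scripts to look and compute and a tool call to move; the robot and the scene stay as the last step left them, time stands still between calls to the robot, and variables do not carry over. Pictures are saved under pics/ and viewed, about 8 in all and at most 12, crops included, and the job is handed in when it is done.

Besides the shell and the picture viewer there is one more tool, called after "Call:" in YAML: its name, and indented under it one key for each argument. carry_out: Moves the arm, as the interface text tells. Its arguments: {"type":"object","properties":{"increments":{"type":"array","items":{"type":"array"}},"force":{"type":"number"}},"required":["increments"]}

```bash
mkdir -p pics; ls
cat > h.py <<'E'
import numpy as np, cv2
from workcell import env
from scipy.spatial.transform import Rotation as R
def T_tool():
    s=env.state(); M=np.eye(4); M[:3,:3]=R.from_euler('xyz',s['ee_rot'],degrees=True).as_matrix(); M[:3,3]=s['ee_pos']; return M
def grab(n):
    M=T_tool(); f=env.grab_frame(n)
    if n=='wrist': C=M@np.array(f['hand_eye'])
    else:
        C=np.eye(4); r=cv2.Rodrigues(np.array(f['rvec'],float))[0]; C[:3,:3]=r.T; C[:3,3]=-r.T@np.array(f['tvec'],float).ravel()
    f['C']=C; return f
def cloud(f):
    z=f['z_map']; K=np.array(f['camera_matrix']); v,u=np.mgrid[:z.shape[0],:z.shape[1]]
    p=np.stack([(u-K[0,2])/K[0,0]*z,(v-K[1,2])/K[1,1]*z,z],-1)
    return p@f['C'][:3,:3].T+f['C'][:3,3]
def ray(f,u,v,h):
    K=np.array(f['camera_matrix']); d=f['C'][:3,:3]@np.array([(u-K[0,2])/K[0,0],(v-K[1,2])/K[1,1],1]); c=f['C'][:3,3]
    return c+d*(h-c[2])/d[2]
E
python3 - <<'E'
from h import *
print(env.state())
ims=[]
for n in ['top','side']:
    f=grab(n); cv2.imwrite(f'pics/{n}0.png',f['frame']); np.save(f'pics/{n}0.npy',cloud(f)); print(n,f['C'].round(2),f['camera_matrix'])
E
```

```text
pics
{'time_s': 0.0, 'qpos': array([-7.72922251e+01,  1.83510392e+01,  8.97066760e+01,  1.97110542e-04,
        7.20437412e+01, -1.14626798e+00]), 'qvel': array([-0.02648822,  0.02055863, -0.0334319 ,  0.08467538, -0.06922816,
       -0.03482094]), 'effort': array([-1.12627797e-03, -4.12468386e+01, -2.31974852e+01,  7.25046219e-02,
        4.55814740e-02, -1.43739530e-04]), 'ee_pos': array([ 137.64350505, -558.1062142 ,  403.9241898 ]), 'ee_rot': array([-89.99778302,   0.10143236, -76.14601611]), 'force': array([ 0.40410161,  0.08258908, -1.00481623]), 'torque': array([-0.00219512,  0.0483132 ,  0.03047646]), 'gripper_width': 91.35456383502479}
top [[-0.00000e+00 -9.90000e-01  1.60000e-01  3.83980e+02]
 [-1.00000e+00  0.00000e+00 -0.00000e+00 -7.46700e+01]
 [ 0.00000e+00 -1.60000e-01 -9.90000e-01  1.14003e+03]
 [ 0.00000e+00  0.00000e+00  0.00000e+00  1.00000e+00]] [[406.5395949    0.         276.16312893]
 [  0.         406.5395949  213.28659126]
 [  0.           0.           1.        ]]
side [[ 8.70000e-01 -4.40000e-01  2.20000e-01  2.85900e+02]
 [-4.90000e-01 -7.60000e-01  4.20000e-01 -6.12430e+02]
 [-1.00000e-02 -4.70000e-01 -8.80000e-01  1.14402e+03]
 [ 0.00000e+00  0.00000e+00  0.00000e+00  1.00000e+00]] [[459.47469224   0.         278.95243132]
 [  0.         459.47469224 211.25881147]
 [  0.           0.           1.        ]]
```

```bash
sleep 8; ls pics
```

```text
side0.npy
side0.png
top0.npy
top0.png
```

View pics/top0.png

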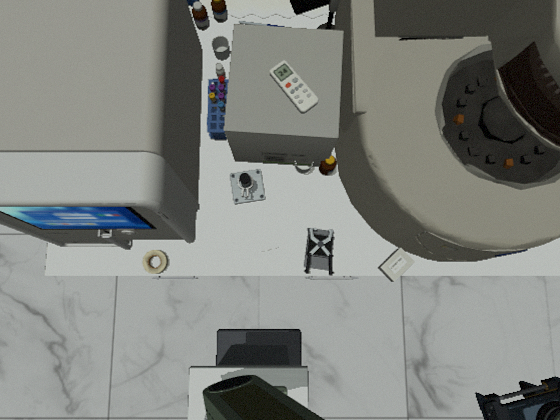

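View pics/side0.png

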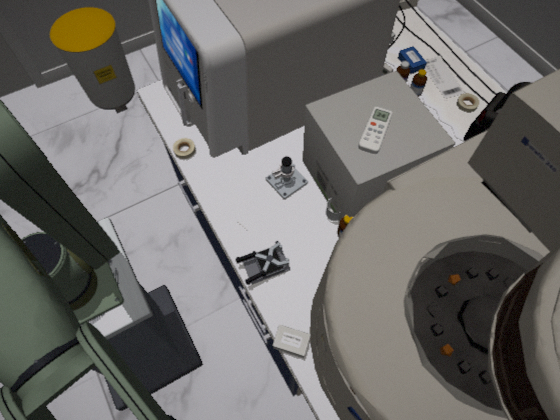

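Run:
```python
import numpy as np,cv2
p=np.load('pics/top0.npy'); s=np.load('pics/side0.npy')
for n,(u,v) in dict(pliers=(319,248),handlebot=(310,272),jawtop=(328,230),stand=(246,183),pipe=(246,180),foot=(258,196),bottle=(328,160),cab=(290,163),tape=(155,262),cuv=(395,265)).items(): print(n,p[v,u].round())
for n,(u,v) in dict(pliers=(265,263),pipe=(287,160),stand=(287,185),beaker=(335,207),bottle=(345,222)).items(): print(n,s[v,u].round())
for q in (p,s):
  h=q[...,2]; m=(h>4)&(h<130)&(q[...,0]>300)&(q[...,0]<560)&(abs(q[...,1]+100)<250)
  n,l,st,c=cv2.connectedComponentsWithStats(m.astype(np.uint8))
  for i in range(1,n):
    if st[i,4]>25:
      a=q[l==i]; print(st[i],a.min(0).round(),a.max(0).round(),a.mean(0).round())
```

```text
pliers [ 465. -192.   29.]
handlebot [ 401. -169.    2.]
jawtop [ 514. -217.   34.]
stand [629.   4. 104.]
pipe [637.   4. 106.]
foot [614. -23.   7.]
bottle [ 694. -213.   94.]
cab [ 706. -114.   24.]
tape [429. 263.  -3.]
cuv [ 419. -396.   34.]
pliers [ 460. -202.   38.]
pipe [645.   5. 110.]
stand [636. -11.   9.]
beaker [ 704. -155.   43.]
bottle [ 687. -222.   84.]
[187 208  10  35 168] [477. 137.  69.] [560. 149. 130.] [515. 139. 101.]
[360 208  26  24 311] [ 512. -350.   16.] [ 560. -308.  130.] [ 538. -331.   76.]
[ 304  227   30   49 1051] [ 392. -235.    4.] [ 526. -152.   48.] [ 461. -193.   26.]
[209 134  30  24 378] [475. 134.  69.] [560. 149. 130.] [517. 139. 102.]
[ 235  241   55   44 1228] [ 392. -237.    4.] [ 522. -153.   49.] [ 460. -197.   26.]
```

Run:
```python
import numpy as np
from h import *
p=np.load('pics/top0.npy').reshape(-1,3); s=np.load('pics/side0.npy').reshape(-1,3)
for q in (p,s):
  for y in range(-700,-150,50):
    a=q[(q[:,1]>y)&(q[:,1]<y+50)&(q[:,2]>120)&(q[:,0]>330)]
    if len(a): i=a[:,0].argmin(); print(y,a[i].round(),a[:,2].max().round())
f=env.grab_frame('wrist'); print(np.array(f['hand_eye']).round(3),f['camera_matrix'])
```

```text
-700 [ 445. -661.  165.] 349.0
-650 [ 434. -601.  163.] 431.0
-600 [ 433. -573.  127.] 492.0
-550 [ 435. -550.  140.] 404.0
-500 [ 442. -500.  137.] 405.0
-450 [ 457. -450.  135.] 405.0
-400 [ 483. -398.  123.] 404.0
-350 [ 523. -350.  133.] 403.0
-300 [ 583. -299.  122.] 278.0
-250 [ 699. -208.  175.] 271.0
-200 [ 700. -199.  222.] 275.0
-700 [ 475. -650.  271.] 481.0
-650 [ 433. -604.  168.] 484.0
-600 [ 433. -570.  127.] 482.0
-550 [ 434. -543.  120.] 394.0
-500 [ 441. -499.  122.] 464.0
-450 [ 457. -449.  122.] 514.0
-400 [ 484. -399.  133.] 514.0
-350 [ 523. -349.  132.] 512.0
-300 [ 606. -299.  248.] 278.0
-250 [ 698. -217.  196.] 268.0
-200 [ 699. -198.  249.] 275.0
[[ 1.0000e+00 -0.0000e+00 -1.0000e-03 -5.4900e-01]
 [ 1.0000e-03 -2.9100e-01  9.5700e-01  2.0052e+01]
 [-1.0000e-03 -9.5700e-01 -2.9100e-01  8.1173e+01]
 [ 0.0000e+00  0.0000e+00  0.0000e+00  1.0000e+00]] [[301.86831679   0.         281.6156649 ]
 [  0.         301.86831679 208.38955362]
 [  0.           0.           1.        ]]
```

Call:
carry_out:
  increments:
    - [[0, 0.03, 0], [-24, 0, 30], 0]
    - [[0, 0.05, 0], [-48, 0, 60], 0]
    - [[0, 0.08, 0], [-72, 5, 92], 0]
    - [[0, 0.1, 0], [-96, 10, 124], 0]
    - [[0, 0.12, 0], [-120, 20, 155], 0]
    - [[0, 0.15, 0], [-144, 30, 186], 0]
    - [[0, 0.18, 0], [-168, 40, 217], 0]
    - [[0, 0.2, 0], [-192, 50, 248], 0]
    - [[0, 0.22, 0], [-216, 60, 279], 0]
    - [[0, 0.24, 0], [-240, 70, 310], 0]

```text
time_s: 0.98
ee_pos: [381.9, -249.2, 334.3]
ee_rot: [-90.0, -0.0, -90.0]
force: [0.6, -0.3, 0.8]
gripper_width: 90.8
```

Call:
carry_out:
  increments:
    - [[0, 0, 0], [-30, 0, 24], 0]
    - [[0, 0, 0], [-59, 0, 48], 0]
    - [[0, 0, 0], [-59, 0, 48], 0]
    - [[0, 0, 0], [-59, 0, 48], 0]

```text
time_s: 1.32
ee_pos: [429.9, -190.6, 334.5]
ee_rot: [-90.0, -0.0, -89.7]
force: [-0.4, 0.3, -0.8]
gripper_width: 91.2
```

Run:
```python
from h import *
f=grab('wrist'); cv2.imwrite('pics/w1.png',f['frame']); np.savez('pics/w1.npz',z=f['z_map'],C=f['C'],K=f['camera_matrix'],c=cloud(f)); print(T_tool().round(3))
```

```text
[[ 4.00000e-03 -1.00000e-03  1.00000e+00  4.29140e+02]
 [-1.00000e+00 -0.00000e+00  4.00000e-03 -1.91558e+02]
 [ 0.00000e+00 -1.00000e+00 -1.00000e-03  3.34508e+02]
 [ 0.00000e+00  0.00000e+00  0.00000e+00  1.00000e+00]]
```

View pics/w1.png

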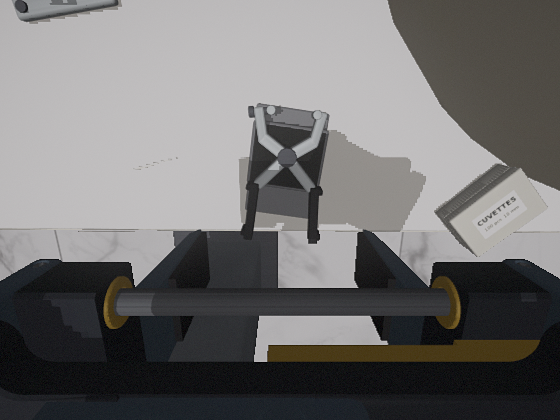

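Run:
```python
from h import *
d=np.load('pics/w1.npz'); c=d['c']; im=cv2.imread('pics/w1.png')
for n,(u,v) in dict(pivot=(288,156),hl1=(252,187),hl2=(247,235),hr1=(315,190),hr2=(313,240),bl=(270,110),br=(318,115)).items(): print(n,c[v,u].round(1))
q=c[80:250,220:340].reshape(-1,3)
def show(a,n):
    r=cv2.minAreaRect(a[:,:2].astype(np.float32)); print(n,len(a),np.round(r[0],1),np.round(r[1],1),round(r[2],1),'z',np.percentile(a[:,2],[5,50,95]).round(1))
m=(q[:,2]>31)&(q[:,0]<435)
for nm,s in (('L',q[:,1]>-188),('R',q[:,1]<-188)):
    a=q[m&s]; show(a,'handle'+nm)
    for x in (392,400,408,416,424,432):
        b=a[abs(a[:,0]-x)<3]; 
        if len(b): print(x,b[:,1].min().round(1),b[:,1].max().round(1),np.median(b[:,2]).round(1))
b=q[(q[:,2]>20)&(q[:,2]<28)]; show(b,'resttop')
b=q[(q[:,2]>2)&(q[:,2]<10)]; show(b,'restfoot')
b=q[(q[:,2]>20)]; show(b,'all')
# rest edges
b=q[(q[:,2]>20)&(q[:,2]<28)]
print(np.percentile(b,[1,99],axis=0).round(1))
t=np.load('pics/top0.npy').reshape(-1,3); a=t[(t[:,2]>85)&(t[:,2]<115)&(abs(t[:,0]-630)<40)&(abs(t[:,1])<40)]; print('pipetop',a.mean(0).round(1),len(a))
```

```text
pivot [ 476.9 -195.7   40.8]
hl1 [ 448.5 -162.8   42.6]
hl2 [ 401.2 -156.9   43.1]
hr1 [ 446.2 -220.8   43.3]
hr2 [ 396.7 -220.7   44. ]
bl [ 516.1 -179.8   42.9]
br [ 512.2 -220.9   43.2]
handleL 369 [ 416.  -157.4] [11.6 38.4] 81.8 z [37.1 43.  44.1]
400 -161.2 -151.0 42.8
408 -162.4 -150.7 42.9
416 -163.5 -155.2 43.2
424 -164.6 -156.4 43.3
432 -165.7 -157.6 43.0
handleR 418 [ 413.7 -221.4] [42.1 11. ] 0.1 z [36.9 43.  44.1]
392 -224.0 -215.9 42.7
400 -226.9 -215.9 42.9
408 -223.4 -215.9 43.0
416 -223.9 -216.0 42.9
424 -223.7 -215.9 42.8
432 -223.4 -216.0 42.9
resttop 2781 [ 457.7 -192.2] [ 71.9 118.2] 82.1 z [21.6 24.8 26.2]
restfoot 2130 [ 464.2 -193. ] [ 72.  110.4] 82.0 z [4.8 6.  7.2]
all 6502 [ 456.8 -192.2] [ 77.2 124.8] 86.0 z [22.5 37.7 43.6]
[[ 442.  -231.    20.5]
 [ 505.  -157.4   26.8]]
pipetop [642.3   7.3 105.2] 99
```

Call:
carry_out:
  increments:
    - [[0, 0.04, 0], [0, 25, -6], 0]
    - [[0, 0.09, 0], [0, 50, -12], 0]
    - [[0, 0.09, 0], [0, 70, -12], 0]
    - [[0, 0.09, 0], [0, 85, -12], 0]
    - [[0, 0.09, 0], [0, 100, -12], 0]
    - [[0, 0.09, 0], [0, 110, -12], 0]
    - [[0, 0.09, 0], [0, 120, -12], 0]
    - [[0, 0.09, 0], [0, 126, -12], 0]
    - [[0, 0.09, 0], [0, 129.5, -12], 0]
    - [[0, 0.09, 0], [0, 129.5, -12], 0]

```text
time_s: 2.2
ee_pos: [416.5, -192.7, 204.9]
ee_rot: [-90.1, 0.0, -95.1]
force: [0.2, 0.4, -0.3]
gripper_width: 91.4
```

Call:
carry_out:
  increments:
    - [[0, 0, 0], [0, 0, 0], 0.2]
    - [[0, 0, 0], [0, 0, 0], 0.25]
    - [[0, 0, 0], [0, 0, 0], 0.28]
    - [[0, 0, 0], [0, 0, 0], 0.3]
    - [[0, 0, 0], [0, 0, 0], 0.32]
    - [[0, 0, 0], [0, 0, 0], 0.32]
  force: 20

```text
time_s: 2.7
ee_pos: [417.1, -192.0, 205.5]
ee_rot: [-90.0, -0.0, -95.0]
force: [-0.5, -0.6, 0.6]
gripper_width: 62.0
```

Call:
carry_out:
  increments:
    - [[0, 0, 0], [0, -3, 0], 0.32]
    - [[0, 0, 0], [0, -8, 0], 0.32]
    - [[0, 0, 0], [0, -15, 0], 0.32]
    - [[0, 0, 0], [0, -25, 0], 0.32]
    - [[0, 0, 0], [0, -37, 0], 0.32]
    - [[0, 0, 0], [0, -50, 0], 0.32]
    - [[0, 0, 0], [0, -65, 0], 0.32]
    - [[0, 0, 0], [0, -80, 0], 0.32]
    - [[0, 0, 0], [0, -92, 0], 0.32]
    - [[0, 0, 0], [0, -100, 0], 0.32]

```text
time_s: 3.53
ee_pos: [417.2, -192.0, 307.0]
ee_rot: [-89.9, -0.0, -95.0]
force: [-0.0, -0.5, -1.3]
gripper_width: 61.9
```

Call:
carry_out:
  increments:
    - [[0, 0, 0], [-12, 0, 3], 0.32]
    - [[0, -0.01, 0], [-34, 0, 7], 0.32]
    - [[0, -0.02, 0], [-58, 0, 12], 0.32]
    - [[0, -0.035, 0], [-84, 0, 17], 0.32]
    - [[0, -0.05, 0], [-110, 0, 23], 0.32]
    - [[0, -0.065, 0], [-136, 0, 28], 0.32]
    - [[0, -0.075, 0], [-160, 0, 33], 0.32]
    - [[0, -0.085, 0], [-180, 0, 38], 0.32]
    - [[0, -0.087, 0], [-192, 0, 41], 0.32]
    - [[0, -0.087, 0], [-196, 0, 41], 0.32]

```text
time_s: 4.37
ee_pos: [475.7, 1.3, 305.4]
ee_rot: [-90.0, 0.0, -89.9]
force: [0.0, -0.4, -0.6]
gripper_width: 62.1
```

Run:
```python
from h import *
f=grab('wrist'); cv2.imwrite('pics/w2.png',f['frame']); np.savez('pics/w2.npz',z=f['z_map'],C=f['C'],K=f['camera_matrix'],c=cloud(f)); print(T_tool().round(3),env.state()['gripper_width'])
```

```text
[[ 1.00000e-03 -0.00000e+00  1.00000e+00  4.75295e+02]
 [-1.00000e+00  0.00000e+00  1.00000e-03  9.43000e-01]
 [-0.00000e+00 -1.00000e+00 -0.00000e+00  3.05262e+02]
 [ 0.00000e+00  0.00000e+00  0.00000e+00  1.00000e+00]] 62.494690858954264
```

View pics/w2.png

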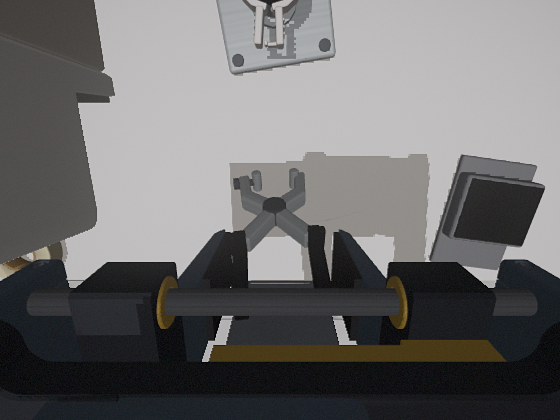

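Run:
```python
from h import *
d=np.load('pics/w2.npz'); c=d['c']
for n,(u,v) in dict(pivot=(274,205),bl=(257,174),br=(294,174),jl=(257,185),jr=(297,190)).items(): print(n,c[v,u].round(1))
q=c[0:75,215:340].reshape(-1,3)
e=q[(q[:,2]>50)&(q[:,2]<80)&(q[:,0]<640)]
print('z',np.percentile(e[:,2],[5,50,95]))
for x in range(596,636,4):
    b=e[(abs(e[:,0]-x)<2)&(e[:,2]>60)]
    if len(b):
        y=np.sort(b[:,1]); g=np.diff(y); k=g.argmax() if len(g) else 0
        print(x,len(b),y[0].round(1),y[k].round(1),y[min(k+1,len(y)-1)].round(1),y[-1].round(1))
p=q[(q[:,2]>85)]; print('pipe',len(p), p.mean(0) if len(p) else '')
f=q[(q[:,2]>5)&(q[:,2]<15)]; r=cv2.minAreaRect(f[:,:2].astype(np.float32)); print(r)
w=c[160:230,225:320].reshape(-1,3); w=w[(w[:,2]>100)]
for x in range(505,592,6):
    b=w[abs(w[:,0]-x)<3]; 
    if len(b): print(x,len(b),b.min(0).round(1),b.max(0).round(1))
```

```text
pivot [494.1   7.4  70.4]
bl [510.7  22.5  34.1]
br [510.4  -8.6  32.6]
jl [500.5  23.1  30.5]
jr [500.3 -10.6  48.3]
z [53.91071158 64.80899434 66.67369478]
600 3 3.6 4.3 8.9 8.9
604 173 0.9 13.5 15.3 19.9
608 117 0.3 5.5 14.8 20.4
612 123 0.3 5.5 14.5 20.0
616 123 0.9 6.1 14.3 19.8
620 120 1.6 6.1 13.7 18.9
624 230 -2.9 8.7 11.7 22.5
628 101 -6.0 10.6 13.7 25.2
pipe 39 [556.76793278   1.61284981 285.35916931]
((625.4261474609375, 5.5651397705078125), (55.348819732666016, 90.03388214111328), 9.025022506713867)
559 34 [556.8   1.6 285.4] [556.8   1.6 285.4]
```

Call:
carry_out:
  increments:
    - [[0, 0.01, 0], [10, -10, 0], 0.32]
    - [[0, 0.02, 0], [28, -20, 1], 0.32]
    - [[0, 0.03, 0], [50, -30, 2], 0.32]
    - [[0, 0.045, 0], [75, -40, 3], 0.32]
    - [[0, 0.06, 0], [101, -40, 4], 0.32]
    - [[0, 0.075, 0], [127, -40, 5], 0.32]
    - [[0, 0.09, 0], [152, -40, 6], 0.32]
    - [[0, 0.1, 0], [174, -40, 6], 0.32]
    - [[0, 0.105, 0], [189, -40, 6], 0.32]
    - [[0, 0.105, 0], [196.5, -40, 6], 0.32]

```text
time_s: 5.25
ee_pos: [480.1, -199.3, 345.2]
ee_rot: [-90.0, -0.0, -96.3]
force: [-0.3, -0.1, -1.1]
gripper_width: 62.0
```

Run:
```python
from h import *
print(T_tool().round(3))
f=grab('wrist'); c=cloud(f); cv2.imwrite('pics/w3.png',f['frame'])
q=c[130:300,200:360].reshape(-1,3); q=q[(abs(q[:,1]+196)<45)&(q[:,0]>440)]
for z in range(2,140,6):
    b=q[abs(q[:,2]-z)<3]
    if len(b): print(z,len(b),b.min(0).round(),b.max(0).round())
```

```text
[[-1.09000e-01 -1.00000e-03  9.94000e-01  4.80145e+02]
 [-9.94000e-01 -1.00000e-03 -1.09000e-01 -1.99311e+02]
 [ 1.00000e-03 -1.00000e+00 -1.00000e-03  3.45152e+02]
 [ 0.00000e+00  0.00000e+00  0.00000e+00  1.00000e+00]]
2 1024 [ 441. -241.   -1.] [ 553. -151.    5.]
8 850 [ 499. -235.    5.] [ 523. -163.   11.]
14 42 [ 499. -233.   11.] [ 509. -164.   17.]
20 264 [ 444. -233.   18.] [ 509. -156.   23.]
26 1059 [ 445. -231.   23.] [ 507. -157.   27.]
62 17 [ 499. -221.   61.] [ 512. -176.   65.]
68 329 [ 499. -222.   65.] [ 519. -161.   71.]
74 202 [ 505. -221.   71.] [ 517. -161.   77.]
80 97 [ 503. -221.   77.] [ 511. -168.   83.]
86 114 [ 490. -220.   83.] [ 509. -168.   89.]
92 330 [ 487. -220.   89.] [ 506. -168.   95.]
98 377 [ 487. -215.   95.] [ 504. -171.  101.]
104 193 [ 491. -208.  101.] [ 502. -179.  107.]
110 229 [ 481. -205.  107.] [ 500. -185.  113.]
116 386 [ 477. -212.  113.] [ 497. -181.  119.]
122 371 [ 474. -217.  119.] [ 493. -176.  125.]
128 385 [ 472. -219.  125.] [ 491. -173.  131.]
134 435 [ 470. -229.  131.] [ 491. -166.  137.]
```

Call:
carry_out:
  increments:
    - [[0, 0, 0], [-2, 10, -6], 0.32]
    - [[0, 0, 0], [-4, 20, -12], 0.32]
    - [[0, 0, 0], [-4, 28, -12], 0.32]
    - [[0, 0, 0], [-4, 35, -13], 0.32]
    - [[0, 0, 0], [-4, 37, -19], 0.32]
    - [[0, 0, 0], [-4, 40, -28], 0.32]
    - [[0, 0, 0], [-4, 44, -37], 0.32]
    - [[0, 0, 0], [-4, 49, -46], 0.32]
    - [[0, 0, 0], [-4, 55, -55], 0.32]
    - [[0, 0, 0], [-4, 60, -63], 0.32]

```text
time_s: 6.13
ee_pos: [418.0, -185.1, 286.1]
ee_rot: [-90.0, 0.1, -96.1]
force: [-0.5, 3.3, 3.4]
gripper_width: 62.5
```

```bash
cat > look.py <<'E'
from h import *
import sys
print(T_tool()[:3,3].round(1),env.state()['force'])
f=grab('wrist'); c=cloud(f); cv2.imwrite(f'pics/{sys.argv[1]}.png',f['frame'])
q=c[80:330,200:360].reshape(-1,3); q=q[(abs(q[:,1]+192)<45)&(q[:,2]>29)&(q[:,2]<160)]
for x in range(380,540,8):
    b=q[abs(q[:,0]-x)<3]
    if len(b)>4: print(x,len(b),b.min(0).round(),b.max(0).round())
E
python3 look.py w4
```

```text
[ 418.  -185.1  286.1] [-0.52424915  3.26721     3.44822786]
388 47 [ 386. -208.  115.] [ 391. -155.  122.]
396 101 [ 393. -214.   96.] [ 399. -154.  144.]
404 241 [ 401. -218.   94.] [ 407. -152.  154.]
412 798 [ 409. -218.   87.] [ 415. -149.  155.]
420 819 [ 417. -217.   81.] [ 423. -150.  159.]
428 1665 [ 425. -227.   72.] [ 431. -154.  152.]
436 1721 [ 433. -215.   66.] [ 439. -147.  155.]
444 500 [ 441. -202.   57.] [ 447. -164.   81.]
452 442 [ 449. -206.   49.] [ 455. -159.   74.]
460 615 [ 457. -208.   49.] [ 463. -157.   67.]
468 291 [ 465. -209.   33.] [ 471. -156.   56.]
476 391 [ 473. -210.   29.] [ 479. -150.   48.]
484 304 [ 481. -211.   33.] [ 487. -150.   43.]
```

Call:
carry_out:
  increments:
    - [[0, 0, 0], [0, 6, -7], 0.32]
    - [[0, 0, 0], [0, 13, -14], 0.32]
    - [[0, 0, 0], [0, 20, -21], 0.32]
    - [[0, 0, 0], [0, 27, -27], 0.32]
    - [[0, 0, 0], [0, 35, -32], 0.32]
    - [[0, 0, 0], [0, 43, -36], 0.32]
    - [[0, 0, 0], [0, 50, -39], 0.32]
    - [[0, 0, 0], [0, 56, -41], 0.32]
    - [[0, 0, 0], [0, 61, -42], 0.32]
    - [[0, 0, 0], [0, 61, -42], 0.32]

```text
time_s: 7.02
ee_pos: [376.7, -181.7, 223.2]
ee_rot: [-90.1, 0.0, -96.1]
force: [0.7, -1.1, 0.2]
gripper_width: 62.1
```

```bash
python3 look.py w5
```

```text
[ 376.7 -181.7  223.2] [ 0.69380064 -1.05764183  0.17995293]
380 633 [ 377. -214.   31.] [ 383. -147.   96.]
388 1312 [ 385. -224.   30.] [ 391. -148.   89.]
396 1161 [ 393. -217.   31.] [ 399. -147.   91.]
404 3204 [ 401. -210.   29.] [ 407. -150.  130.]
412 1136 [ 409. -205.   33.] [ 415. -160.  129.]
420 489 [ 417. -199.   32.] [ 423. -170.   47.]
428 449 [ 425. -203.   40.] [ 431. -176.   47.]
436 845 [ 433. -214.   30.] [ 439. -168.   47.]
444 643 [ 441. -217.   29.] [ 447. -162.   46.]
452 463 [ 449. -218.   29.] [ 455. -162.   46.]
460 516 [ 457. -221.   29.] [ 463. -162.   49.]
468 749 [ 465. -221.   29.] [ 471. -157.   49.]
476 32 [ 473. -178.   32.] [ 474. -158.   44.]
```

View pics/w5.png

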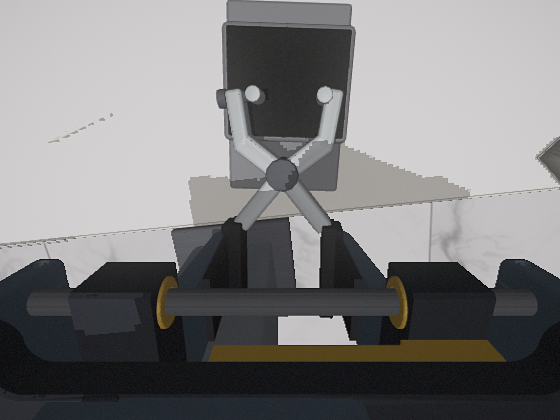

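Call:
carry_out:
  increments:
    - [[0, 0, 0], [0, 0, 5], 0.32]
    - [[0, 0, 0], [0, 0, 13], 0.32]
    - [[0, 0, 0], [0, 0, 22], 0.32]
    - [[0, 0, 0], [0, 0, 31], 0.32]
    - [[0, 0, 0], [0, 0, 40], 0.32]
    - [[0, 0, 0], [0, 0, 48], 0.32]
    - [[0, 0, 0], [0, 0, 54], 0.32]
    - [[0, 0, 0], [0, 0, 57], 0.32]
    - [[0, 0, 0], [0, 3, 57], 0.32]
    - [[0, 0, 0], [0, 6, 57], 0.32]

```text
time_s: 7.9
ee_pos: [434.1, -187.9, 218.4]
ee_rot: [-89.9, -0.0, -96.1]
force: [0.6, -3.1, 3.9]
gripper_width: 62.1
```

```bash
python3 look.py w6
```

```text
[ 434.1 -187.9  218.4] [ 0.55554804 -3.07346092  3.93943313]
412 15 [ 413. -217.   37.] [ 415. -209.   77.]
420 288 [ 417. -221.   30.] [ 423. -155.   86.]
428 577 [ 425. -222.   29.] [ 431. -152.   88.]
436 628 [ 433. -220.   29.] [ 439. -153.   91.]
444 1303 [ 441. -230.   29.] [ 447. -157.   85.]
452 1485 [ 449. -224.   29.] [ 455. -148.   87.]
460 2094 [ 457. -217.   29.] [ 463. -156.  125.]
468 2108 [ 465. -213.   29.] [ 471. -167.  125.]
476 533 [ 473. -207.   29.] [ 479. -175.   45.]
484 412 [ 481. -207.   34.] [ 487. -183.   45.]
492 844 [ 489. -220.   30.] [ 495. -176.   45.]
500 768 [ 497. -223.   29.] [ 503. -170.   45.]
508 504 [ 505. -225.   29.] [ 511. -169.   45.]
516 521 [ 513. -227.   29.] [ 519. -169.   47.]
524 781 [ 521. -228.   29.] [ 527. -164.   49.]
532 201 [ 529. -187.   32.] [ 533. -164.   46.]
```

Call:
carry_out:
  increments:
    - [[0, 0, 0], [0, 0, 0], 0.25]
    - [[0, 0, 0], [0, 0, 0], 0.15]
    - [[0, 0, 0], [0, 0, 0], 0]
    - [[0, 0, 0], [0, 0, 0], 0]
    - [[0, 0, 0], [0, -10, 0], 0]
    - [[0, 0, 0], [0, -35, -5], 0]
    - [[0, 0, 0], [0, -65, -10], 0]
    - [[0, 0, 0], [0, -90, -15], 0]
    - [[0, 0, 0], [0, -100, -15], 0]
    - [[0, 0, 0], [0, -100, -15], 0]

```text
time_s: 8.78
ee_pos: [418.9, -186.4, 320.8]
ee_rot: [-89.7, -0.1, -96.1]
force: [0.5, 0.0, -0.4]
gripper_width: 91.2
```

```bash
cat > pl.py <<'E'
from h import *
import sys
M=T_tool(); print(M[:3,3].round(1))
f=grab('wrist'); c=cloud(f); im=f['frame']; cv2.imwrite(f'pics/{sys.argv[1]}.png',im)
q=c[:260].reshape(-1,3); q=q[(abs(q[:,1]+192)<50)&(q[:,2]>33)&(q[:,2]<60)&(q[:,0]>380)&(q[:,0]<545)]
print('ext',q.min(0).round(1),q.max(0).round(1))
for x in range(386,540,6):
    b=q[abs(q[:,0]-x)<2]
    if len(b)>3:
        y=np.sort(b[:,1]); g=np.diff(y); k=g.argmax(); print(x,'out',y[0].round(1),y[-1].round(1),'gap',y[k].round(1),y[k+1].round(1),'z',np.median(b[:,2]).round(1))
E
python3 pl.py w7
```

```text
[ 418.9 -186.4  320.8]
ext [ 397.6 -230.3   33. ] [ 527.8 -147.1   45.3]
398 out -219.9 -212.2 gap -216.9 -216.0 z 43.0
404 out -223.9 -153.1 gap -212.3 -156.0 z 42.9
410 out -220.6 -147.1 gap -212.6 -158.1 z 43.0
416 out -220.9 -147.5 gap -212.8 -159.3 z 42.8
422 out -220.5 -151.8 gap -213.2 -160.4 z 42.8
428 out -221.0 -153.8 gap -213.5 -161.5 z 42.9
434 out -221.4 -154.5 gap -213.7 -162.6 z 42.9
440 out -221.9 -155.3 gap -214.0 -163.9 z 42.9
446 out -226.0 -157.1 gap -214.3 -164.9 z 43.0
452 out -225.3 -157.9 gap -208.3 -166.0 z 42.4
458 out -218.2 -155.2 gap -204.5 -175.4 z 39.4
464 out -213.5 -164.4 gap -199.9 -181.5 z 38.9
470 out -209.6 -170.3 gap -196.0 -189.1 z 38.8
476 out -205.1 -178.0 gap -179.1 -178.2 z 40.0
482 out -208.5 -183.6 gap -184.5 -183.6 z 40.9
488 out -220.9 -177.6 gap -220.9 -219.9 z 39.4
494 out -223.0 -170.5 gap -202.5 -190.5 z 38.9
500 out -225.1 -168.4 gap -214.3 -182.8 z 38.8
506 out -227.1 -167.8 gap -217.3 -176.8 z 38.9
512 out -229.5 -167.3 gap -219.2 -176.2 z 38.7
518 out -230.3 -161.6 gap -217.4 -183.1 z 39.0
524 out -185.4 -161.8 gap -177.9 -177.3 z 39.1
```

View pics/w7.png

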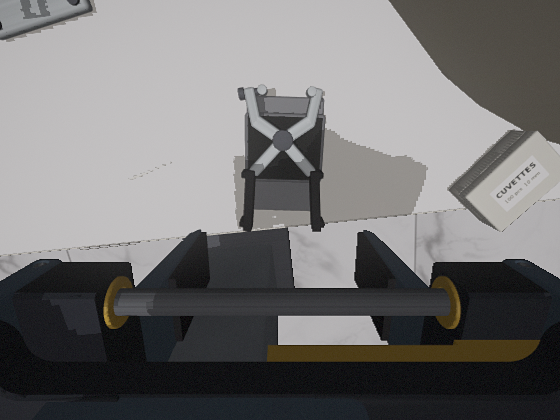

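Call:
carry_out:
  increments:
    - [[0, 0.02, 0], [0, 30, 6], 0]
    - [[0, 0.02, 0], [0, 60, 12], 0]
    - [[0, 0.02, 0], [0, 85, 12], 0]
    - [[0, 0.02, 0], [0, 98, 12], 0]
    - [[0, 0.02, 0], [0, 103, 12], 0]
    - [[0, 0.02, 0], [0, 103, 12], 0.2]
    - [[0, 0.02, 0], [0, 103, 12], 0.28]
    - [[0, 0.02, 0], [0, 103, 12], 0.34]
    - [[0, 0.02, 0], [0, 103, 12], 0.34]
    - [[0, 0.02, 0], [0, 103, 9], 0.34]

```text
time_s: 9.67
ee_pos: [428.2, -187.3, 216.1]
ee_rot: [-89.9, -0.0, -97.2]
force: [0.2, -0.7, -0.9]
gripper_width: 61.3
```

Call:
carry_out:
  increments:
    - [[0, 0, 0], [0, 0, -4], 0.34]
    - [[0, 0, 0], [0, 0, -8], 0.34]
    - [[0, 0, 0], [0, 0, -11], 0.34]
    - [[0, 0, 0], [0, 0, -11], 0.25]
    - [[0, 0, 0], [0, 0, -11], 0.1]
    - [[0, 0, 0], [0, 0, -11], 0]
    - [[0, 0, 0], [0, 4, -11], 0]
    - [[0, 0, 0], [0, 8, -10], 0]
    - [[0, 0, 0], [0, 12, -10], 0]
    - [[0, 0, 0], [0, 12, -10], 0]

```text
time_s: 10.5
ee_pos: [417.4, -185.7, 202.1]
ee_rot: [-90.1, 0.0, -97.2]
force: [-0.4, -0.6, -0.4]
gripper_width: 91.2
```

Call:
carry_out:
  increments:
    - [[0, 0, 0], [0, -2, 0], 0.2]
    - [[0, 0, 0], [0, -2, 0], 0.28]
    - [[0, 0, 0], [0, -2, 0], 0.34]
    - [[0, 0, 0], [0, -2, 0], 0.37]
    - [[0, 0, 0], [0, -2, 0], 0.38]
    - [[0, 0, 0], [0, -2, 0], 0.38]
    - [[0, 0, 0], [0, -4, 0], 0.38]
    - [[0, 0, 0], [0, -8, 0], 0.38]
    - [[0, 0, 0], [0, -13, 0], 0.38]
    - [[0, 0, 0], [0, -19, 0], 0.38]
  force: 30

```text
time_s: 11.33
ee_pos: [417.7, -185.8, 222.6]
ee_rot: [-90.0, 0.0, -97.2]
force: [0.6, -0.4, -1.2]
gripper_width: 56.8
```

Call:
carry_out:
  increments:
    - [[0, 0, 0], [0, -7, 0], 0.38]
    - [[0, 0, 0], [0, -15, 0], 0.38]
    - [[0, 0, 0], [0, -24, 0], 0.38]
    - [[0, 0, 0], [0, -34, 0], 0.38]
    - [[0, 0, 0], [0, -44, 0], 0.38]
    - [[0, 0, 0], [0, -54, 0], 0.38]
    - [[0, 0, 0], [0, -63, 0], 0.38]
    - [[0, 0, 0], [0, -71, 0], 0.38]
    - [[0, 0, 0], [0, -77, 0], 0.38]
    - [[0, 0, 0], [0, -80, 0], 0.38]

```text
time_s: 12.17
ee_pos: [417.9, -185.9, 303.3]
ee_rot: [-89.9, -0.0, -97.2]
force: [-0.2, -0.1, -2.0]
gripper_width: 56.9
```

```bash
cat > held.py <<'E'
from h import *
import sys
# pliers in tool frame: fwd (tool z), right(tool x), height rel. grasp point
M=T_tool(); print(M[:3,3].round(1),env.state()['force'].round(1),env.state()['gripper_width'])
f=grab('wrist'); c=cloud(f); cv2.imwrite(f'pics/{sys.argv[1]}.png',f['frame'])
q=(c[:300].reshape(-1,3)-M[:3,3])@M[:3,:3]; q=np.stack([q[:,2],-q[:,0],172-q[:,1]],1)
q=q[(abs(q[:,1])<40)&(abs(q[:,2])<40)&(q[:,0]>15)&(q[:,0]<130)]
for x in range(18,130,6):
    b=q[abs(q[:,0]-x)<2]
    if len(b)>3:
        y=np.sort(b[:,1]); g=np.diff(y); k=g.argmax(); print(x,'out',y[0].round(1),y[-1].round(1),'gap',y[k].round(1),y[k+1].round(1),'z',np.percentile(b[:,2],[5,50,95]).round(1))
E
python3 held.py w8
```

```text
[ 417.9 -185.9  303.3] [-0.2 -0.1 -2. ] 56.90600647839728
18 out -39.9 40.0 gap -20.2 20.9 z [ 3.5 17.  38.1]
24 out -31.9 32.4 gap -13.6 14.7 z [-3.7  5.9 10. ]
30 out -24.2 24.6 gap -9.8 9.8 z [2.4 5.3 6.4]
36 out -19.9 20.4 gap -5.6 5.6 z [1.1 5.4 6.4]
42 out -15.4 16.1 gap -0.5 1.5 z [0.8 5.2 6.4]
48 out -11.1 11.7 gap -1.5 -1.0 z [1.4 6.9 8.4]
54 out -10.9 11.9 gap -10.5 -9.9 z [4.8 7.4 8.4]
60 out -17.5 18.3 gap -0.0 0.4 z [4.2 5.8 8.2]
66 out -24.1 25.3 gap -3.9 4.8 z [-0.1  5.2  6.4]
72 out -25.5 26.3 gap -10.8 11.8 z [-1.7  5.2  6.4]
78 out -26.1 27.0 gap -16.7 17.7 z [-1.3  5.1  6.4]
84 out -26.7 27.5 gap -17.3 18.3 z [-1.3  5.2  6.5]
90 out -27.4 33.2 gap -15.2 10.5 z [-2.4  5.1  9.3]
96 out -27.4 33.5 gap -14.3 9.2 z [ 2.2  5.9 10.3]
```

Call:
carry_out:
  increments:
    - [[0, 0, 0], [-10, 0, 2], 0.38]
    - [[0, -0.01, 0], [-28, 0, 5], 0.38]
    - [[0, -0.03, 0], [-52, 0, 9], 0.38]
    - [[0, -0.045, 0], [-78, 0, 14], 0.38]
    - [[0, -0.06, 0], [-104, 6, 19], 0.38]
    - [[0, -0.08, 0], [-130, 13, 24], 0.38]
    - [[0, -0.1, 0], [-156, 20, 28], 0.38]
    - [[0, -0.115, 0], [-180, 27, 32], 0.38]
    - [[0, -0.126, 0], [-196, 34, 35], 0.38]
    - [[0, -0.126, 0], [-205, 40, 37], 0.38]

```text
time_s: 13.05
ee_pos: [480.4, 15.1, 261.2]
ee_rot: [-90.1, 0.0, -89.9]
force: [0.2, 0.1, -1.9]
gripper_width: 56.5
```

Call:
carry_out:
  increments:
    - [[0, 0, 0], [0, 5, 0], 0.38]
    - [[0, 0, 0], [0, 12, 0], 0.38]
    - [[0, 0, 0], [0, 20, 0], 0.38]
    - [[0, 0, 0], [0, 27, 0], 0.38]
    - [[0, 0, 0], [0, 32, 0], 0.38]
    - [[0, 0, 0], [0, 33, 0], 0.38]
    - [[0, 0, 0], [0, 33, 0], 0.38]

```text
time_s: 13.63
ee_pos: [480.1, 12.3, 228.8]
ee_rot: [-90.1, -0.0, -90.1]
force: [-0.3, -0.6, -1.5]
gripper_width: 57.0
```

```bash
python3 held.py w9 | tail -14
python3 - <<'E'
from h import *
M=T_tool(); f=grab('wrist'); c=cloud(f).reshape(-1,3); print(M[:3,:].round(2))
e=c[(c[:,2]>50)&(c[:,2]<75)&(c[:,0]>590)&(abs(c[:,1]-10)<25)]
for x in range(598,632,3):
    b=e[abs(e[:,0]-x)<1.5]
    if len(b)>3: y=np.sort(b[:,1]); k=np.diff(y).argmax(); print(x,len(b),y[[0,k,k+1,-1]].round(1),np.median(b[:,2]).round(1))
E
```

```text
30 out -23.8 25.1 gap -9.7 10.1 z [1.8 5.2 6.3]
36 out -19.3 20.8 gap -5.4 6.3 z [2.4 5.3 6.4]
42 out -15.3 16.2 gap -0.3 1.7 z [2.  5.2 6.3]
48 out -10.9 11.9 gap 0.2 0.6 z [0.8 6.7 8.2]
54 out -10.7 12.1 gap 10.9 11.4 z [4.8 7.3 8.4]
60 out -17.3 18.6 gap 18.0 18.6 z [4.3 5.7 8. ]
66 out -24.0 25.2 gap -3.7 5.0 z [0.4 5.2 6.5]
72 out -25.5 26.7 gap -10.9 12.3 z [-1.6  5.2  6.5]
78 out -25.9 27.2 gap -16.6 17.9 z [-1.8  5.1  6.5]
84 out -26.4 27.7 gap -17.1 18.5 z [-1.2  5.2  6.4]
90 out -27.1 33.6 gap -15.2 10.7 z [-2.2  5.1  9.4]
96 out -27.5 33.7 gap -14.1 9.4 z [ 2.1  5.8 10.3]
120 out -8.6 -2.9 gap -7.8 -2.9 z [-1.1  4.  10.1]
126 out -11.5 7.6 gap -2.0 -0.3 z [ 0.9  8.7 10.1]
[[ -0.    -0.     1.   480.31]
 [ -1.    -0.    -0.    12.44]
 [  0.    -1.    -0.   229.19]]
601 179 [ 1.  11.1 16.2 19. ] 59.3
604 460 [ 0.5 13.3 15.  20.1] 62.8
607 146 [ 0.1  5.7 12.9 19.9] 65.5
610 13 [ 5.7  5.8 14.6 14.7] 54.2
```

View pics/w9.png

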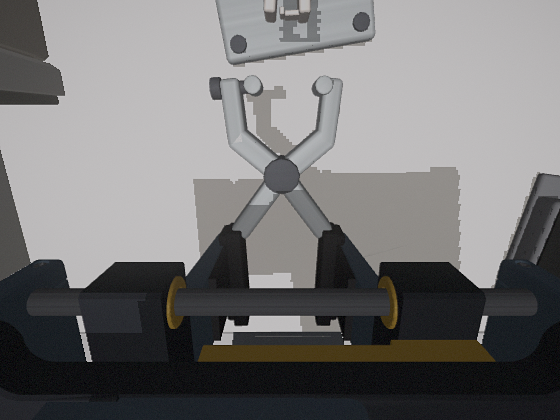

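Call:
carry_out:
  increments:
    - [[0, 0, 0], [0, 0, 3], 0.38]
    - [[0, 0, 0], [0, 0, 7], 0.38]
    - [[0, 0, 0], [0, 0, 12], 0.38]
    - [[0, 0, 0], [0, 0, 17], 0.38]
    - [[0, 0, 0], [0, 0, 22], 0.38]
    - [[0, 0, 0], [0, 0, 27], 0.38]
    - [[0, 0, 0], [0, 0, 32], 0.38]
    - [[0, 0, 0], [0, 0, 36], 0.38]
    - [[0, 0, 0], [0, 0, 39], 0.38]
    - [[0, 0, 0], [0, 0, 39], 0.38]

```text
time_s: 14.57
ee_pos: [520.0, 12.8, 229.2]
ee_rot: [-90.0, -0.0, -90.0]
force: [0.3, -0.0, -2.7]
gripper_width: 56.7
```

```bash
python3 held.py w10 | egrep '^\[|^(42|48|54|60|84|90|96|102|108) '
```

```text
[520.   12.8 229.2] [ 0.3 -0.  -2.7] 56.74137088051946
42 out -15.3 16.3 gap -0.3 1.7 z [1.5 5.2 6.4]
48 out -10.7 11.9 gap 0.2 0.6 z [1.2 6.9 8.5]
54 out -10.7 12.0 gap -10.3 -9.7 z [5.1 7.4 8.4]
60 out -17.3 18.6 gap 0.2 0.6 z [4.2 5.8 7.9]
84 out -26.5 27.7 gap 7.0 18.5 z [0.3 5.5 9. ]
90 out -27.3 33.4 gap -6.9 1.9 z [-0.6  5.7  9.6]
96 out -27.6 33.9 gap -6.6 1.5 z [ 2.2  7.9 10.1]
102 out -13.1 6.3 gap -3.6 -0.8 z [-1.8  8.1  9.5]
108 out -20.9 14.1 gap 0.1 0.6 z [-3.3  7.2  8.9]
```

View pics/w10.png

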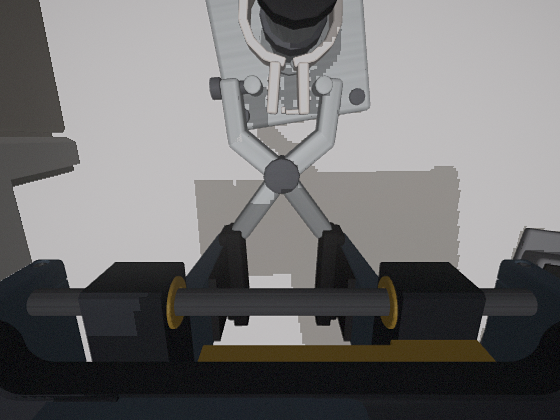

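Call:
carry_out:
  increments:
    - [[0, 0, 0], [0, 0, 0], 0.39]
    - [[0, 0, 0], [0, 0, 0], 0.4]
    - [[0, 0, 0], [0, 0, 0], 0.41]
    - [[0, 0, 0], [0, 0, 0], 0.42]
    - [[0, 0, 0], [0, 0, 0], 0.43]
    - [[0, 0, 0], [0, 0, 0], 0.44]
    - [[0, 0, 0], [0, 0, 0], 0.45]
    - [[0, 0, 0], [0, 0, 0], 0.46]
    - [[0, 0, 0], [0, 0, 0], 0.47]
    - [[0, 0, 0], [0, 0, 0], 0.48]
  force: 27

```text
time_s: 15.45
ee_pos: [519.0, 12.7, 229.1]
ee_rot: [-90.1, -0.0, -90.0]
force: [-1.2, -1.1, -1.4]
gripper_width: 50.1
```

```bash
python3 held.py w11 | egrep '^\[|^(42|48|54|60|72|78|84|90|96|102|108) '
```

```text
[519.   12.7 229.1] [-1.2 -1.1 -1.4] 50.11951645436352
42 out -14.7 15.9 gap -1.4 2.2 z [2.7 5.3 6.4]
48 out -10.9 12.1 gap -0.3 0.2 z [2.6 5.8 8. ]
54 out -8.2 9.4 gap -0.3 0.2 z [6.4 7.4 8.5]
60 out -13.5 14.9 gap 14.3 14.9 z [4.3 6.7 8.3]
72 out -24.0 24.4 gap -6.7 7.6 z [0.7 5.3 6.4]
78 out -24.0 24.8 gap -12.8 13.7 z [-1.3  5.1  6.5]
84 out -24.1 25.0 gap 7.0 16.0 z [0.2 5.3 9.2]
90 out -23.9 25.4 gap 7.5 16.1 z [1.9 5.7 9.5]
96 out -24.1 30.3 gap -6.5 1.4 z [ 1.6  7.  10.1]
102 out -23.7 30.0 gap -4.8 -0.8 z [0.6 7.9 9.9]
108 out -19.4 12.9 gap 0.1 0.6 z [-2.1  7.7  8.9]
```

Call:
carry_out:
  increments:
    - [[0, 0, 0], [0, 0, -1], 0.48]
    - [[0, 0, 0], [0, 0, -2], 0.48]
    - [[0, 0, 0], [0, 0, -3], 0.48]
    - [[0, 0, 0], [0, 0, -3], 0.48]
    - [[0, 0, 0], [0, 0, -3], 0.48]

```text
time_s: 15.92
ee_pos: [517.0, 12.7, 229.7]
ee_rot: [-89.8, -0.0, -90.0]
force: [3.5, -3.3, -1.8]
gripper_width: 47.6
```

```bash
python3 held.py w12 | egrep '^\[|^(48|54|60|84|90|96|102|108) '
```

```text
[517.   12.7 229.7] [ 3.5 -3.3 -1.8] 47.590230019432504
48 out -11.1 11.9 gap 0.2 0.6 z [2.7 5.2 7.2]
54 out -8.2 8.9 gap 0.2 0.6 z [5.9 7.  8. ]
60 out -12.6 12.7 gap 0.2 0.6 z [3.8 6.5 7.8]
84 out -23.3 23.6 gap 5.1 14.9 z [-1.3  4.5  7.6]
90 out -23.6 23.9 gap 5.6 14.9 z [-1.3  4.9  8.6]
96 out -23.4 28.9 gap -5.5 0.1 z [-1.4  5.3  9.1]
102 out -22.9 28.4 gap -5.5 -0.3 z [1.4 7.1 9.1]
108 out -17.5 10.3 gap 0.1 0.6 z [-2.5  6.8  8.1]
```

Call:
carry_out:
  increments:
    - [[0, 0, 0], [0, 0, 0], 0.49]
    - [[0, 0, 0], [0, 0, 0], 0.495]
    - [[0, 0, 0], [0, 0, 0], 0.5]
    - [[0, 0, 0], [0, 0, 0], 0.505]
    - [[0, 0, 0], [0, 0, 0], 0.51]
    - [[0, 0, 0], [0, 0, 0], 0.515]
    - [[0, 0, 0], [0, 0, 0], 0.52]
    - [[0, 0, 0], [0, 0, 0], 0.52]
    - [[0, 0, 0], [0, 0, 0], 0.52]

```text
time_s: 16.72
ee_pos: [515.7, 12.8, 229.0]
ee_rot: [-90.1, -0.0, -90.0]
force: [-1.4, -1.9, -0.9]
gripper_width: 43.8
```

```bash
python3 held.py w13 | egrep '^\[|^(48|54|60|84|90|96|102|108) '
```

```text
[515.7  12.8 229. ] [-1.4 -1.9 -0.9] 43.752543294205644
48 out -10.9 11.8 gap 0.2 0.6 z [3.6 5.5 7.1]
54 out -8.1 8.9 gap -0.3 0.2 z [6.2 7.4 8.6]
60 out -11.1 11.3 gap -11.1 -10.6 z [4.6 7.3 8.6]
84 out -22.4 23.2 gap -13.3 13.9 z [-0.6  5.2  6.4]
90 out -22.1 22.3 gap 4.7 13.6 z [1.6 5.8 9.8]
96 out -21.8 27.1 gap -3.4 -1.6 z [-0.9  6.  10. ]
102 out -21.6 26.8 gap -3.7 -2.0 z [ 3.4  8.2 10.2]
108 out -15.1 25.7 gap 6.2 22.3 z [-2.2  8.1  9.7]
```

Run:
```python
import cv2,numpy as np
a=[cv2.resize(cv2.imread(f'pics/{n}.png')[0:200,190:380],None,fx=2,fy=2,interpolation=cv2.INTER_CUBIC) for n in ('w12','w13')]
cv2.imwrite('pics/crop1.png',np.hstack(a))
```

```text
(no output)
```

View pics/crop1.png

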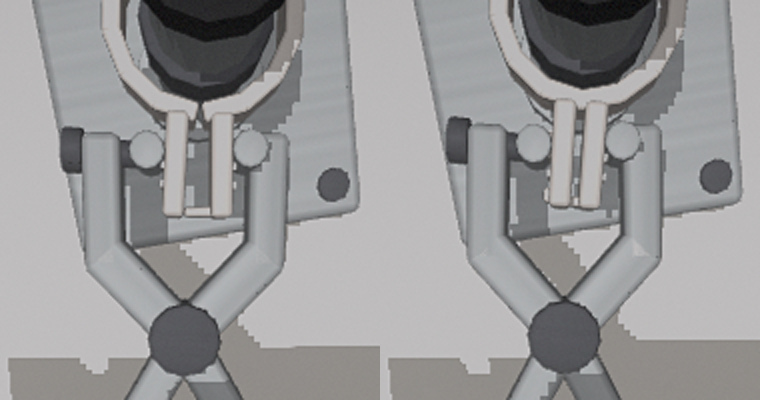

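Call:
carry_out:
  increments:
    - [[0, 0, 0], [0, 0, 0], 0.525]
    - [[0, 0, 0], [0, 0, 0], 0.53]
    - [[0, 0, 0], [0, 0, 0], 0.53]
    - [[0, 0, 0], [0, 0, 0], 0.53]
  force: 26

```text
time_s: 17.1
ee_pos: [515.7, 12.8, 229.0]
ee_rot: [-90.1, -0.0, -90.0]
force: [-1.8, -1.8, -2.0]
gripper_width: 43.9
```

Call:
carry_out:
  increments:
    - [[0, 0, 0], [0, 0, 0], 0.52]
    - [[0, 0, 0], [0, 0, 0], 0.5]
    - [[0, 0, 0], [0, 0, 0], 0.48]
    - [[0, 0, 0], [0, 0, 0], 0.46]
    - [[0, 0, 0], [0, 0, 0], 0.44]
    - [[0, 0, 0], [0, 0, 0], 0.42]
    - [[0, 0, 0], [0, 0, 0], 0.4]
    - [[0, 0, 0], [0, 0, 0], 0.38]
    - [[0, 0, 0], [0, 0, 0], 0.38]

```text
time_s: 17.85
ee_pos: [516.3, 12.8, 229.2]
ee_rot: [-90.0, -0.0, -90.0]
force: [-0.3, -1.0, -2.0]
gripper_width: 56.7
```

```bash
python3 held.py w14 | egrep '^\[|^(48|54|60|84|90|96|102|108) '
python3 - <<'E'
import cv2,numpy as np
a=[cv2.resize(cv2.imread(f'pics/{n}.png')[0:200,190:380],None,fx=2,fy=2,interpolation=cv2.INTER_CUBIC) for n in ('w13','w14')]
cv2.imwrite('pics/crop2.png',np.hstack(a))
E
```

```text
[516.3  12.8 229.2] [-0.3 -1.  -2. ] 56.686605206875704
48 out -10.9 11.9 gap -0.3 0.2 z [1.  6.9 8.1]
54 out -10.7 12.0 gap 10.9 11.6 z [5.  7.4 8.4]
60 out -17.4 18.7 gap 18.1 18.7 z [4.  5.8 8.1]
84 out -26.3 27.8 gap 1.6 18.5 z [-1.8  5.1  6.4]
90 out -27.1 33.4 gap -15.0 -8.8 z [-0.7  5.6  9.6]
96 out -27.2 33.6 gap 4.0 9.5 z [ 2.3  8.  10.1]
102 out -9.2 3.9 gap -3.8 -2.0 z [6.4 8.5 9.6]
108 out -16.6 7.7 gap 0.1 0.6 z [-1.6  7.5  8.9]
```

View pics/crop2.png

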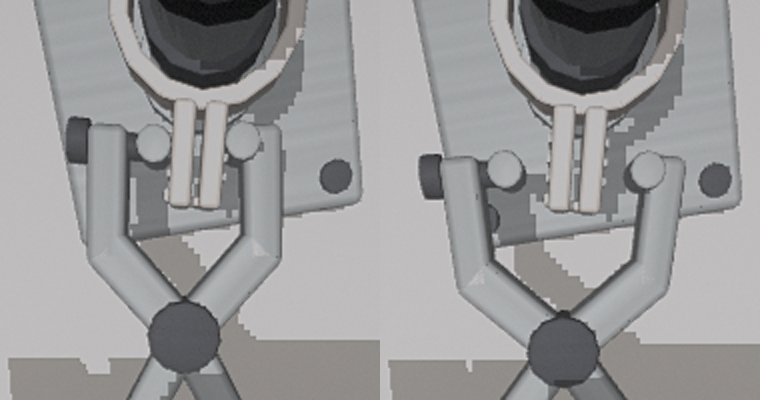

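Call:
carry_out:
  increments:
    - [[0, 0, 0], [0, 0, -3], 0.38]
    - [[0, 0, 0], [0, 0, -8], 0.38]
    - [[0, 0, 0], [0, 0, -14], 0.38]
    - [[0, 0, 0], [0, 0, -21], 0.38]
    - [[0, 0, 0], [0, 0, -28], 0.38]
    - [[0, 0, 0], [0, 0, -35], 0.38]
    - [[0, 0, 0], [0, -4, -40], 0.38]
    - [[0, 0, 0], [0, -12, -45], 0.38]
    - [[0, 0, 0], [0, -20, -45], 0.38]
    - [[0, 0, 0], [0, -28, -45], 0.38]

```text
time_s: 18.73
ee_pos: [471.3, 12.8, 258.5]
ee_rot: [-89.9, -0.0, -90.0]
force: [-0.6, 0.5, -1.8]
gripper_width: 56.7
```

Call:
carry_out:
  increments:
    - [[0, 0, 0], [8, -5, -3], 0.38]
    - [[0, 0.01, 0], [26, -10, -8], 0.38]
    - [[0, 0.03, 0], [50, -15, -15], 0.38]
    - [[0, 0.045, 0], [76, -20, -22], 0.38]
    - [[0, 0.06, 0], [102, -22, -29], 0.38]
    - [[0, 0.08, 0], [128, -22, -36], 0.38]
    - [[0, 0.1, 0], [153, -22, -43], 0.38]
    - [[0, 0.115, 0], [176, -22, -48], 0.38]
    - [[0, 0.126, 0], [191, -22, -52], 0.38]
    - [[0, 0.126, 0], [198.5, -22, -53], 0.38]

```text
time_s: 19.57
ee_pos: [417.7, -187.8, 279.8]
ee_rot: [-89.9, -0.1, -97.4]
force: [-0.1, 0.2, -1.2]
gripper_width: 56.6
```

Call:
carry_out:
  increments:
    - [[0, 0, 0], [0, 0, 0], 0.38]
    - [[0, 0, 0], [0, 0, 0], 0.38]

```text
time_s: 19.73
ee_pos: [418.3, -185.8, 279.5]
ee_rot: [-90.0, 0.0, -97.3]
force: [0.4, 0.9, -1.6]
gripper_width: 57.1
```

```bash
python3 held.py w15 | egrep '^\[|^(36|42|48|54|60|84|90|96|102|108) '
```

```text
[ 418.3 -185.8  279.5] [ 0.4  0.9 -1.6] 57.07517907033048
36 out -19.8 20.3 gap -5.1 5.6 z [1.5 5.4 6.5]
42 out -15.2 16.1 gap -0.5 1.5 z [1.3 5.3 6.4]
48 out -10.9 11.8 gap -0.0 0.5 z [1.5 6.9 8.4]
54 out -10.9 11.8 gap 10.8 11.4 z [4.9 7.4 8.4]
60 out -17.6 18.0 gap -17.6 -17.1 z [4.1 5.8 8.1]
84 out -26.7 27.6 gap -17.3 18.3 z [-1.4  5.1  6.4]
90 out -27.3 33.2 gap -15.1 10.5 z [-2.   5.1  9.2]
96 out -27.4 33.7 gap -14.2 9.3 z [ 2.2  5.8 10.3]
```

Call:
carry_out:
  increments:
    - [[0, 0, 0], [0, 8, 0], 0.38]
    - [[0, 0, 0], [0, 20, 0], 0.38]
    - [[0, 0, 0], [0, 33, 0], 0.38]
    - [[0, 0, 0], [0, 46, 0], 0.38]
    - [[0, 0, 0], [0, 57, 0], 0.38]
    - [[0, 0, 0], [0, 65, 0], 0.38]
    - [[0, 0, 0], [0, 70, 0], 0.38]
    - [[0, 0, 0], [0, 73, 0], 0.38]
    - [[0, 0, 0], [0, 75, 0], 0.38]
    - [[0, 0, 0], [0, 75, 0], 0.38]

```text
time_s: 20.62
ee_pos: [418.0, -185.2, 204.6]
ee_rot: [-90.1, 0.0, -97.2]
force: [-3.3, 1.6, 3.3]
gripper_width: 56.8
```

Call:
carry_out:
  increments:
    - [[0, 0, 0], [0, 0.5, 0], 0.34]
    - [[0, 0, 0], [0, 0.5, 0], 0.3]
    - [[0, 0, 0], [0, 0.5, 0], 0.26]
    - [[0, 0, 0], [0, 0.5, 0], 0.2]
    - [[0, 0, 0], [0, 0.5, 0], 0.1]
    - [[0, 0, 0], [0, 0, 0], 0]
    - [[0, 0, 0], [0, 0, 0], 0]
    - [[0, 0, 0], [0, -8, 0], 0]
    - [[0, 0, 0], [0, -25, 0], 0]
    - [[0, 0, 0], [0, -50, 0], 0]

```text
time_s: 21.45
ee_pos: [417.6, -185.4, 253.8]
ee_rot: [-90.3, 0.1, -97.2]
force: [0.6, 0.8, 0.3]
gripper_width: 91.2
```

Call:
carry_out:
  increments:
    - [[0, 0, 0], [0, -25, 0], 0]
    - [[0, 0, 0], [0, -50, 0], 0]
    - [[0, 0, 0], [0, -70, 0], 0]
    - [[0, 0, 0], [0, -80, 0], 0]
    - [[0, 0, 0], [0, -80, 0], 0]
    - [[0, 0, 0], [0, -80, 0], 0]

```text
time_s: 21.95
ee_pos: [418.1, -185.6, 334.8]
ee_rot: [-89.9, -0.0, -97.2]
force: [-1.4, -0.1, 0.5]
gripper_width: 90.9
```

```bash
python3 pl.py w16
python3 - <<'E'
import cv2,numpy as np
from h import *
t=grab('top')['frame']; a=cv2.imread('pics/w16.png')
cv2.imwrite('pics/fin.png',np.hstack([a[0:300,150:450],cv2.resize(t[130:290,140:420],None,fx=1.7,fy=1.875)]))
E
```

```text
[ 418.1 -185.6  334.8]
ext [ 384.5 -228.4   33. ] [ 514.7 -144.5   45. ]
386 out -217.0 -209.5 gap -210.9 -210.1 z 43.2
392 out -220.9 -146.6 gap -209.7 -154.4 z 43.0
398 out -218.2 -144.5 gap -210.0 -155.7 z 42.8
404 out -217.6 -144.8 gap -210.4 -156.9 z 42.7
410 out -218.4 -150.1 gap -210.8 -158.0 z 43.0
416 out -218.9 -151.0 gap -211.1 -159.1 z 43.0
422 out -219.4 -152.1 gap -211.4 -160.3 z 43.1
428 out -219.0 -153.1 gap -211.6 -161.5 z 42.8
434 out -223.4 -155.0 gap -212.1 -162.7 z 42.8
440 out -223.3 -153.5 gap -205.7 -167.2 z 41.5
446 out -214.5 -153.1 gap -200.9 -173.8 z 39.3
452 out -210.6 -162.6 gap -197.7 -181.0 z 38.8
458 out -206.5 -170.2 gap -192.9 -188.4 z 38.9
464 out -202.5 -177.6 gap -178.6 -177.7 z 40.6
470 out -209.1 -180.8 gap -209.1 -208.1 z 40.5
476 out -219.6 -173.4 gap -174.4 -173.4 z 39.3
482 out -222.1 -167.9 gap -202.0 -186.5 z 39.0
488 out -223.4 -166.6 gap -214.3 -180.0 z 38.9
494 out -225.7 -166.0 gap -215.8 -174.8 z 38.8
500 out -228.3 -165.4 gap -216.9 -174.5 z 39.1
506 out -228.4 -160.0 gap -215.8 -182.5 z 39.3
512 out -183.8 -159.8 gap -176.0 -175.0 z 39.1
```

View pics/fin.png

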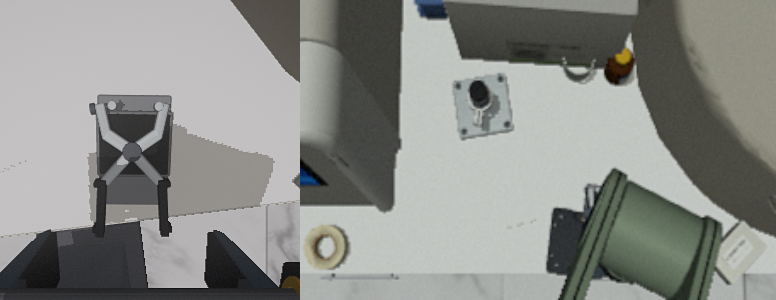

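```bash
python3 -c "
from workcell import env
print(env.job_done())"
```

```text
the job is handed in; nothing more can be done
None
```

I shut the clamp with the pliers, laid them back open and flat on the rest, and handed the job in at about 22 s of the 64 s allowed. The hand-in gives no verdict.

**What went wrong on the way:** on the first lift the pliers swung nose-down in the pads. I think the pads were sitting on the rear finger guard. I set them back on the rest, regripped between the guards at 57 mm, and they stayed level from then on. Step 1 was probably met only on the second lift: while the pliers hung nose-down, their pivot was already well above 40 mm, so it may have counted then. Either way the clamp was still open.

**Squeeze:** I closed slowly with the grip limited to 26–27 N. The fingers stopped at about 44 mm opening. By my estimate that puts about 18 N on each ear at most, against the 22 N limit, but I could not measure the ear force directly.

**Last checks:**
- **Clamp:** after I opened the jaws, the ears stayed parallel with a gap of about 2 mm, which matches the 12 mm shut width. The pixel measurement during the squeeze read 12.6 mm.
- **Pliers:** they lie flat, with the tops at the same heights as at the start. The handles are about 68 mm apart, so open, and the pliers point within a few degrees along the rest. The pivot is about 10–15 mm behind my estimate of the rest point, inside the 30 mm limit.
- **Surroundings:** the gripper is clear above everything. In the last top view the tape, beaker, bottle and cuvette box look to be where they started; I judged this by eye only.

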